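# Make up the bearing kit and the finishing kit

### The job

Make up two kits from the stock in the middle of the bench. The tray with three bays gets the short screwdriver in its long bay and the bearing box and the roll of black tape in its two smaller bays, one in each, either way round; the tray with two bays gets the sanding block in its wider bay and the tape measure, standing upright as it is now, in its narrower bay. Every thing must rest flat on the floor of its bay, not on a lip or divider, and the battery and the longer screwdriver must be left where they are.

Things in the scene. Friction and masses are not known exactly. Their poses are not given: they have to be found in the camera images.
- tray_three: fixed shallow grey tray with three bays, 150 (own x) by 205 mm (own y); floor 3 mm thick, lips and dividers 5 mm thick, tops 10 mm above the bench. Origin: centre of the underside, z up. Long bay, inside 55 (x) by 195 mm (y), centred at x -42.5, y 0 mm; two smaller bays, each inside 80 (x) by 95 mm (y), centred at x +30, y +50 and x +30, y -50 mm. Left or right of the stock.
- tray_two: fixed shallow grey tray with two bays, 170 (own x) by 140 mm (own y); floor 3 mm thick, lips and divider 5 mm thick, tops 10 mm above the bench. Origin: centre of the underside, z up. Wider bay, inside 85 (x) by 130 mm (y), centred at x -37.5, y 0 mm; narrower bay, inside 70 (x) by 130 mm (y), centred at x +45, y 0 mm. On the other side of the stock.
- bearing_box: small blue cardboard box of bearings, 52 mm (x) by 72 mm (y), 44 mm high, 0.12 kg; grasp across the 52 mm. Origin: centre of its underside; its own z is up, its long side runs along its own y.
- electrical_tape: roll of black tape lying flat, about 61 mm across and 19 mm high, 0.05 kg; grasp across its diameter. Origin: centre of its underside, z up.
- short_screwdriver: the shorter screwdriver, black handle, lying flat, 29 mm (x) by 127 mm (y), 27 mm high, 0.08 kg; its handle, 28 mm thick, reaches from y = -12 to +64 mm, the blade points to -y; grasp the handle across x. Origin: centre of its underside; its own z is up, its long side runs along its own y.
- sanding_block: brown cork sanding block, 62 mm (x) by 107 mm (y), 29 mm high, 0.12 kg; grasp across the 62 mm. Origin: centre of its underside; its own z is up, its long side runs along its own y.
- tape_measure: yellow and black tape measure standing upright on its base, 44 mm thick (x), 81 mm long (y), 68 mm high, 0.31 kg; grasp the case across its 44 mm thickness. Origin: centre of its underside; its own z is up, its long side runs along its own y.
- drill_battery: black cordless-tool battery, 71 mm (x) by 108 mm (y), 58 mm high, 0.42 kg, loose among the stock; belongs to neither kit and stays where it is. Origin: centre of its underside; its own z is up, its long side runs along its own y.
- long_screwdriver: the longer screwdriver, red handle, lying flat, 29 mm (x) by 195 mm (y), 27 mm high, loose behind the stock; belongs to neither kit and stays where it is. Origin: centre of its underside; its own z is up, its long side runs along its own y.

How it is judged:
At the end, for the whole second after the job is handed in: Short screwdriver in the long bay, bearing box and tape roll one in each smaller bay; sanding block in the wider, tape measure upright in the narrower bay of the other tray. Each inside its lips, flat on the bay floor (under 6 mm up, tilt under 0.06 rad), released, at rest (((x of bearing_box in the frame of tray_three between 0.005 and 0.055 m and y of bearing_box in the frame of tray_three between 0.025 and 0.075 m and x of electrical_tape in the frame of tray_three between 0.005 and 0.055 m and y of electrical_tape in the frame of tray_three between -0.075 and -0.025 m) or (x of bearing_box in the frame of tray_three between 0.005 and 0.055 m and y of bearing_box in the frame of tray_three between -0.075 and -0.025 m and x of electrical_tape in the frame of tray_three between 0.005 and 0.055 m and y of electrical_tape in the frame of tray_three between 0.025 and 0.075 m)) and x of short_screwdriver in the frame of tray_three between -0.0605 and -0.0245 m and y of short_screwdriver in the frame of tray_three between -0.04 and 0.04 m and x of sanding_block in the frame of tray_two between -0.0555 and -0.0195 m and y of sanding_block in the frame of tray_two between -0.018 and 0.018 m and x of tape_measure in the frame of tray_two between 0.027 and 0.063 m and y of tape_measure in the frame of tray_two between -0.035 and 0.035 m and z of bearing_box in the frame of tray_three between 0 and 0.006 m and angle between each of bearing_box, electrical_tape, short_screwdriver, sanding_block, tape_measure's own z axis and vertical below 0.06 rad and linear speed of each of bearing_box, electrical_tape, short_screwdriver, sanding_block, tape_measure below 0.02 m/s and z of electrical_tape in the frame of tray_three between 0 and 0.006 m and z of short_screwdriver in the frame of tray_three between 0 and 0.006 m and z of sanding_block in the frame of tray_two between 0 and 0.006 m and z of tape_measure in the frame of tray_two between 0 and 0.006 m); the robot touches nothing.
It fails at once if the battery is moved by more than 25 mm (distance of drill_battery from where it was at the start of the episode above 0.025 m).
It fails at once if the longer screwdriver is moved by more than 25 mm (distance of long_screwdriver from where it was at the start of the episode above 0.025 m).
It also fails if it takes over 120 s, if anything falls off the work surface, if the arm or the gripper's body presses on something with over 40 N, if the wrist force passes 120 N, or if a joint passes its speed limit or range.

### The arm

A 7-joint arm with a two-finger parallel gripper is mounted at the origin on a cart in front of the work surface, level with it; the furniture and walls round the work are solid. World frame = base frame: x ahead of the robot, y to its left, z up, the work surface at z = 0. Lengths are in m, angles in rad, forces in N, time in s.
With the tool pointing down it reaches from about 0.425 to 1.025 m from the base axis. Payload 9.4 kg.
Tool frame: the origin (TCP) lies at the very end of the fingers, on their centre line; the grasp point (between the pads) lies 19 mm behind it (ctrl.hold_point_z is the distance from the TCP to the grasp point, in m); z points along the fingers, y is the line along which they close (so a half turn about z gives the same grasp; the last joint's range is limited). The gripper opens to 85 mm and grips with 20 to 120 N. Pads are 22 mm wide; open, the fingers measure 114 mm over their backs; the gripper's body (76 mm by 85 mm) begins 54 mm behind the grasp point. The pads swing forward as they close: fully open they stand 13 mm farther back than shut.
Start: joints at [1.037, 0.599, -0.003, 1.599, 0.002, 0.943, -0.08], TCP at [0.32, -0.651, 0.231] pointing down, gripper open.
Joint ranges: [-2.57, 2.57], [-0.35, 1.97], [-1.29, 1.29], [0.11, 2.56], [-1.05, 4.19], [0.11, 1.86], [-2.63, 2.63]. Speed limits (rad/s): [2.22, 2.22, 3.01, 3.01, 3.14, 3.14, 3.14].

### API

Orientations are given as a rotation vector (axis times angle).
In Python, from plant import ctrl gives the robot as it stands.
- The arm moves only by the tool arm_command, never from a script. Its argument "series" is a list that holds one entry, the list of rows, each a list of 6 numbers: the shift along the tool's x, y, z scaled (see below), then the turn, a rotation vector about the tool's x, y, z scaled (see below). In form: [[[x, y, z, ax, ay, az], ...]]. A call has exactly 10 rows; each row is the pose to reach, as a shift and turn from the pose commanded when the call began, along the tool's axes at that moment; what a row does not reach only later rows make up. The controller multiplies each number of a shift by 0.75 m and each number of a turn by 90 degrees. A row lasts 1/12 s, in which the tool goes at most 41.7 mm and 7.16 degrees, less where a joint would pass 70% of its speed; a pose out of reach is approached as far as the arm can. A call with a number of a shift or a turn outside -1 to 1 is refused whole. A call with a gripper value outside its range is refused whole. "fingers" is the opening, from -1 (shut) to 1 (fully open), set as the call begins (left out, the last holds). The fingers move at their own pace and stop on an object; "squeeze" is the grip in N (left out, the last holds). Time passes only in rows, so rows that repeat a pose let the fingers close, or fill a call up. It gives the time, the measured TCP pose, the force, the opening and the grip force at its end, in the units of the state.
- ctrl.get_state(): the state, without advancing time (a new reading comes with each control period).
- ctrl.capture(name): name is "scene" or "top"; returns a dict with "img" (480x640x3 uint8, red, green, blue), "depth" (480x640 float32, m along the optical axis (not along the pixel's ray), 0 where there is no reading), "camera_matrix" (3x3 intrinsics, pixels), "R" (3x3) and "t" (3): a world point X has camera coordinates R X + t. Camera axes: x right, y down, z forward; pixel columns grow to the right and rows downward; lengths in m; the calibration is good to about 2 mm. A picture is of the moment at which its call begins.
- ctrl.finish_job(): hands the job in; it is judged then, once.
The state is a dict: "clock": time; "qpos": joint angles; "joint_vel": joint speeds; "joint_torque": joint torques, N m; "eef_pos": TCP position; "eef_rot": TCP orientation; "ft_force": force on the tool from outside, world axes, zero at the start; "moment": the same for the moment, N m; "opening": opening from 0.0 (shut) to 1.0 (fully open); "finger_force": force on a finger pad.
Only numpy, scipy, OpenCV 4.12 (cv2) and the standard library are available. Lean on these libraries where they do the work, as an engineer would, in place of code of your own. Each camera call takes 0.05 s, during which the arm holds its last target. There are 200 camera calls.

## Working session

There is one attempt and no reset: what is moved stays moved. The work goes in short steps, Python scripts to look and compute and a tool call to move; the robot and the scene stay as the last step left them, time stands still between calls to the robot, and variables do not carry over. Pictures are saved under pics/ and viewed, at most 14 in all, crops included, and the job is handed in when it is done.

Besides the shell and the picture viewer there is one more tool, called after "Emit:" by a JSON object that holds its "method" and its "body". arm_command: Moves the arm, as the interface text tells. Its arguments: {"type":"object","properties":{"series":{"type":"array"},"fingers":{"type":"number"},"squeeze":{"type":"number"}},"required":["series"]}

```bash
mkdir -p pics; ls
python3 - <<'E'
from plant import ctrl
import cv2,numpy as np
s=ctrl.get_state();print(s['clock'],s['eef_pos'],s['eef_rot'])
for n in("top","scene"):
    c=ctrl.capture(n);np.savez(f'{n}.npz',**c);cv2.imwrite(f'pics/{n}0.png',c['img'][...,::-1]);print(n,c['camera_matrix'].tolist(),(-c['R'].T@c['t']),c['R'].round(3).tolist())
E
```

```text
pics
0.0 [ 0.319592   -0.65023452  0.23042169] [-3.05852773e+00 -7.11165629e-01  7.40034257e-04]
top [[529.0310939062014, 0.0, 317.5141223654035], [0.0, 529.0310939062014, 233.95082293169415], [0.0, 0.0, 1.0]] [ 0.44141084 -0.02736808  1.02563102] [[0.003, -1.0, -0.001], [-0.993, -0.003, -0.115], [0.115, 0.001, -0.993]]
scene [[549.4085742300281, 0.0, 314.0243055872157], [0.0, 549.4085742300281, 233.07735236104352], [0.0, 0.0, 1.0]] [-0.09205397  0.58590625  0.57234535] [[-0.679, -0.734, 0.007], [-0.374, 0.339, -0.863], [0.631, -0.589, -0.505]]
```

View pics/top0.png

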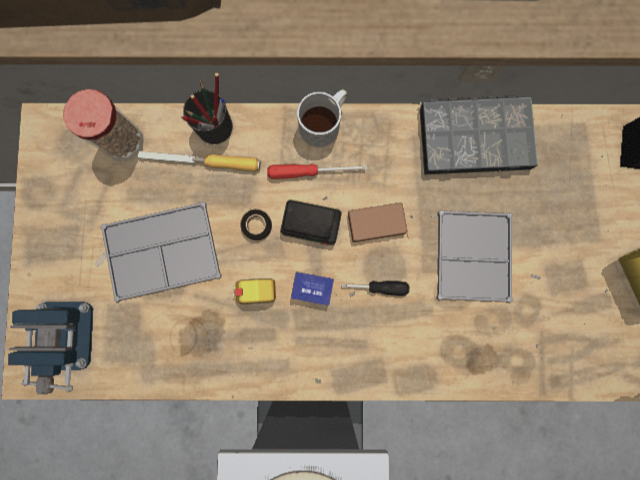

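View pics/scene0.png

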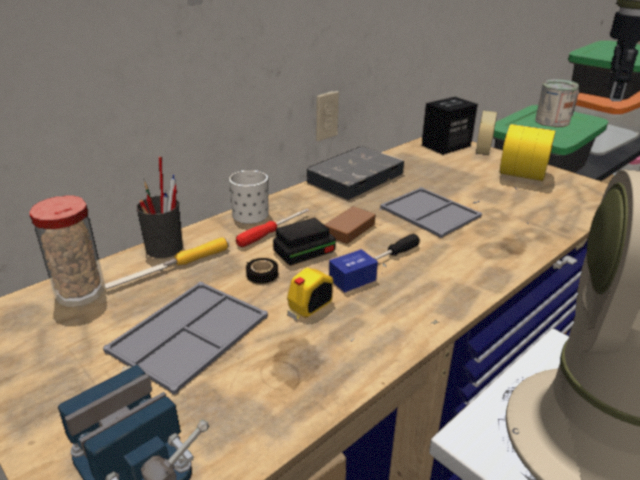

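The top view (image up is +x, image right is -y) shows tray_three at about (162,251) and tray_two at (475,257). Both have their larger bay at the top. The stock is: tape roll (256,224), battery (311,222), sanding block (377,223), tape measure (255,291), bearing box (312,289), short screwdriver (376,287) with its handle to the right, and red long screwdriver (317,170). The scene view confirms this layout, with the tape measure standing up.

```bash
cat > h.py <<'E'
import numpy as np,cv2
def ray(c,uv,z):
    K,R,t=c['camera_matrix'],c['R'],c['t'];o=-R.T@t
    uv=np.asarray(uv,float).reshape(-1,2)
    d=np.c_[uv,np.ones(len(uv))]@np.linalg.inv(K).T@R
    return (o+d*((z-o[2])/d[:,2])[:,None])[:,:2]
def world(c):
    v,u=np.mgrid[:480,:640];D=c['depth']
    P=np.stack([u,v,np.ones_like(u)],-1)*D[...,None]
    P[...,:]=P; K=c['camera_matrix']
    p=(np.stack([u,v,np.ones_like(u)],-1)@np.linalg.inv(K).T)*D[...,None]
    return (p-c['t'])@c['R']
def rect(xy):
    (cx,cy),_,_=r=cv2.minAreaRect((xy*1000).astype(np.float32))
    b=cv2.boxPoints(r);e=[b[1]-b[0],b[2]-b[1]];l=max(e,key=np.linalg.norm);w=min(e,key=np.linalg.norm)
    return np.round([cx,cy,np.linalg.norm(w),np.linalg.norm(l),np.degrees(np.arctan2(l[1],l[0]))%180],1)
E
python3 - <<'E'
from h import *
c=np.load('top.npz');P=world(c);Z=P[...,2]
hsv=cv2.cvtColor(c['img'],cv2.COLOR_RGB2HSV)
print('bench z',np.median(Z[320:390,120:240]),Z[320:390,120:240].std())
for n,(u,v),h in [('tape',(256,224),.019),('batt',(311,222),.058),('sand',(377,223),.029),('meas',(255,291),.068),('box',(312,289),.044),('short',(376,287),.014),('red',(317,170),.014)]:
    m=np.zeros((480,640),bool);m[v-32:v+33,u-60:u+61]=1
    m&=Z>min(h*.5,.03) if h>.015 else Z>.008
    k,L,st,cen=cv2.connectedComponentsWithStats(m.astype(np.uint8))
    i=min(range(1,k),key=lambda i:1e6 if st[i,4]<40 else np.hypot(*(cen[i]-(u,v))))
    m=L==i
    cnt=max(cv2.findContours(m.astype(np.uint8),0,2)[0],key=cv2.contourArea).reshape(-1,2)
    top=m&(Z>np.percentile(Z[m],90)-.006)
    print(n,st[i].tolist(),'rayrect',rect(ray(c,cnt,h)),'toprect',rect(P[top][:,:2]),'ztop',np.percentile(Z[m],90).round(4))
S=hsv[...,1];V=hsv[...,2]
for n,(a,b,d,e) in {'three':(90,230,195,305),'two':(430,520,205,308)}.items():
    m=np.zeros((480,640),np.uint8);m[d:e,a:b]=(S[d:e,a:b]<50)
    m=cv2.morphologyEx(m,cv2.MORPH_OPEN,np.ones((3,3)))
    cnt=max(cv2.findContours(m,0,2)[0],key=cv2.contourArea).reshape(-1,2)
    print(n,rect(ray(c,cnt,.010)),rect(ray(c,cnt,0.)))
o=cv2.resize(c['img'][190:310,90:530],None,fx=1.8,fy=1.8)[...,::-1]
cv2.imwrite('pics/crop.png',o)
E
```

```text
bench z 0.000684432331909347 0.0631665299542856
tape [240, 209, 32, 31, 537] rayrect [576.5  93.1  58.3  59.1  45.7] toprect [514.1  53.3  58.3 209.2  32.4] ztop 0.0213
batt [281, 200, 61, 44, 1984] rayrect [576.9 -13.1  67.8 105.5  79.7] toprect [529.5   1.2  89.4 162.1 169.1] ztop 0.06
sand [348, 202, 59, 40, 1755] rayrect [ 580.6 -139.5   61.7  105.6   99.3] toprect [548.4 -93.6  96.9 232.4 125.6] ztop 0.0309
meas [235, 278, 40, 26, 935] rayrect [449.6  86.8  43.7  71.1  93.5] toprect [453.8  48.6  41.1 148.6  95.8] ztop 0.0669
box [291, 271, 43, 34, 1057] rayrect [454.8 -16.   49.9  71.6  79.6] toprect [454.9 -16.   50.   71.9  79.7] ztop 0.0449
short [342, 279, 67, 17, 634] rayrect [ 456.8 -135.8   30.3  125.7   90.2] toprect [ 455.1 -112.2   25.   170.    90.8] ztop 0.0281
red [267, 163, 100, 16, 818] rayrect [683.8 -23.8  28.3 193.7  91.8] toprect [572.1  21.3 126.7 248.5 173.4] ztop 0.0282
three [522.7 287.9 152.6 228.4 103.3] [523.5 291.  154.1 230.6 103.3]
two [ 517.7 -329.   142.2  172.   177.7] [ 518.4 -331.9  143.6  173.7  177.7]
```

View pics/crop.png

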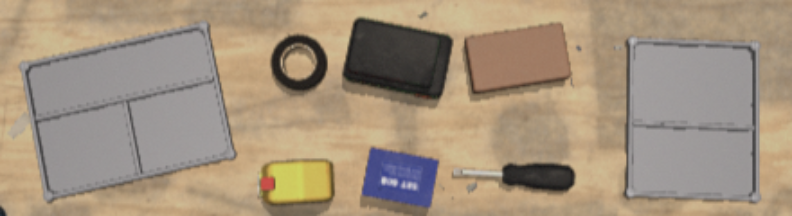

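The crop shows both tray outlines clearly. A smudge left of tray_three at crop (18,125) spoiled that tray's fitted length, so I'll use its corners, read by eye, instead. Next I'll plan all the moves.

```bash
cat >> h.py <<'E'
def tofr(c,a,x,y):
    r=np.radians(a);return np.array(c)+[x*np.cos(r)-y*np.sin(r),x*np.sin(r)+y*np.cos(r)]
def plan(p,th,way):
    """p m, th deg; way: (x,y,z,th) -> shift/turn numbers"""
    for (x,y,z,t2) in way:
        r=np.radians(th);d=np.array([x,y,z])-p
        s=np.round(np.array([d[0]*np.cos(r)+d[1]*np.sin(r),d[0]*np.sin(r)-d[1]*np.cos(r),-d[2]])/.75,3)
        a=np.round(-(t2-th)/90,3)
        print(np.round([x,y,z,t2],3),'->',s.tolist(),a,'rows',round(np.linalg.norm(s)*.75/.0417,1),round(abs(a)*90/7.16,1))
        e=s*.75;p=p+np.array([e[0]*np.cos(r)+e[1]*np.sin(r),e[0]*np.sin(r)-e[1]*np.cos(r),-e[2]]);th=th-a*90
def now(ctrl):
    from scipy.spatial.transform import Rotation as R
    s=ctrl.get_state();m=R.from_rotvec(s['eef_rot']).as_matrix()
    return s['eef_pos'],np.degrees(np.arctan2(m[1,0],m[0,0]))
E
python3 - <<'E'
from h import *
from plant import ctrl
c=np.load('top.npz')
q=ray(c,np.array([[24,66],[207,25],[234,157],[50,198]])/1.8+[90,190],.01)*1000
print(q.round(1).tolist(),q.mean(0),[np.linalg.norm(q[i]-q[i-1]).round(1) for i in range(4)])
print('angles',[np.degrees(np.arctan2(*(a-b)[::-1])) for a,b in((q[0],q[1]),(q[3],q[2]),(q[3],q[0]),(q[2],q[1]))])
b=ray(c,np.array([[629,38],[758,43],[759,199],[628,197]])/1.8+[90,190],.01)*1000
print('two',b.mean(0),[np.degrees(np.arctan2(*(a-b)[::-1])) for a,b in((b[0],b[1]),(b[3],b[2]),(b[3],b[0]),(b[2],b[1]))])
C=q.mean(0)/1000;A=193.3
for n,x,y in(('long',-.0425,.026),('+',.030,.05),('-',.030,-.05)): print(n,tofr(C,A,x,y).round(4))
p,t=now(ctrl);print(p,t)
plan(p,t,[(.45,-.40,.20,70),(.5806,-.1395,.10,99.3),(.5806,-.1395,.010,99.3),(.5806,-.1395,.13,99.3),(.5552,-.3305,.13,87.7),(.5552,-.3305,.0145,87.7),(.5552,-.3305,.13,87.7)])
E
```

```text
[[571.4, 388.8], [616.7, 193.1], [474.5, 160.4], [430.6, 354.2]] [523.34110109 274.13169734] [np.float64(145.0), np.float64(200.8), np.float64(145.9), np.float64(198.7)]
angles [np.float64(103.02876075923778), np.float64(102.7626797477232), np.float64(-166.22387686475716), np.float64(-167.0689821966104)]
two [ 517.08823835 -329.47260582] [np.float64(87.92429356162762), np.float64(89.31331237102596), np.float64(178.31366802070326), np.float64(178.14453474889837)]
long [0.5707 0.2586]
+ [0.5056 0.2186]
- [0.4826 0.3159]
[ 0.31958275 -0.65028671  0.23053339] 26.177382345300156
[ 0.45 -0.4   0.2  70.  ] -> [0.303, -0.223, 0.041] -0.487 rows 6.8 6.1
[ 0.581 -0.14   0.1   99.3  ] -> [0.386, 0.045, 0.133] -0.325 rows 7.4 4.1
[ 5.81e-01 -1.40e-01  1.00e-02  9.93e+01] -> [-0.0, 0.0, 0.12] -0.0 rows 2.2 0.0
[ 0.581 -0.14   0.13  99.3  ] -> [-0.0, 0.0, -0.16] -0.0 rows 2.9 0.0
[ 0.555 -0.33   0.13  87.7  ] -> [-0.246, -0.074, 0.0] 0.128 rows 4.6 1.6
[ 5.55e-01 -3.30e-01  1.40e-02  8.77e+01] -> [-0.0, -0.0, 0.154] 0.0 rows 2.8 0.0
[ 0.555 -0.33   0.13  87.7  ] -> [-0.0, -0.0, -0.154] 0.0 rows 2.8 0.0
```

Emit:
{"method": "arm_command", "body": {"series": [[[0.303,-0.223,0.041,0,0,-0.487],[0.303,-0.223,0.041,0,0,-0.487],[0.303,-0.223,0.041,0,0,-0.487],[0.303,-0.223,0.041,0,0,-0.487],[0.303,-0.223,0.041,0,0,-0.487],[0.303,-0.223,0.041,0,0,-0.487],[0.303,-0.223,0.041,0,0,-0.487],[0.303,-0.223,0.041,0,0,-0.487],[0.303,-0.223,0.041,0,0,-0.487],[0.303,-0.223,0.041,0,0,-0.487]]], "fingers": 1, "squeeze": 40}}

```text
clock: 0.93
eef_pos: [0.4497, -0.4008, 0.2004]
eef_rot: [-2.574, -1.801, 0.001]
ft_force: [0.4, -0.2, 0.8]
opening: 0.999
finger_force: 0.0
```

Emit:
{"method": "arm_command", "body": {"series": [[[0.386,0.045,0.133,0,0,-0.325],[0.386,0.045,0.133,0,0,-0.325],[0.386,0.045,0.133,0,0,-0.325],[0.386,0.045,0.133,0,0,-0.325],[0.386,0.045,0.133,0,0,-0.325],[0.386,0.045,0.133,0,0,-0.325],[0.386,0.045,0.133,0,0,-0.325],[0.386,0.045,0.133,0,0,-0.325],[0.386,0.045,0.133,0,0,-0.325],[0.386,0.045,0.133,0,0,-0.325]]]}}

```text
clock: 1.77
eef_pos: [0.5807, -0.1404, 0.1001]
eef_rot: [-2.035, -2.393, 0.002]
ft_force: [-1.1, 0.0, 0.3]
opening: 1.002
finger_force: 0.0
```

Run:
```python
from h import *
from plant import ctrl
p,t=now(ctrl);print(p,t,ctrl.get_state()['clock'])
c=ctrl.capture('scene');cv2.imwrite('pics/s1.png',c['img'][...,::-1])
```

```text
[ 0.58066214 -0.14043038  0.10011686] 99.24713262660694 1.7667
```

View pics/s1.png

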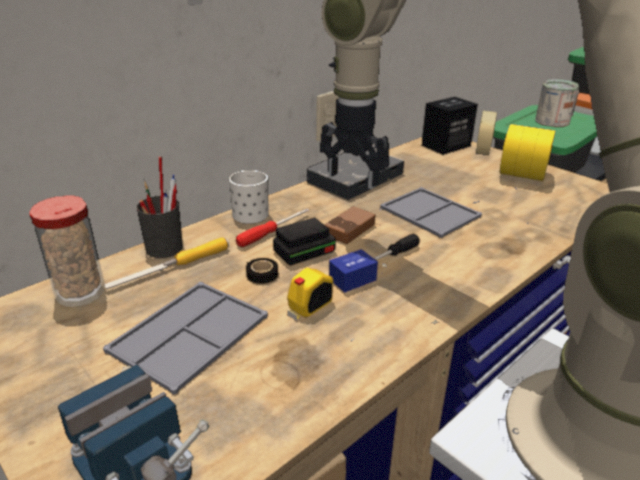

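The gripper, at about (360,150), hangs above the sanding block at (352,222). Lowering and gripping now.

Emit:
{"method": "arm_command", "body": {"series": [[[0,0,0.03,0,0,0],[0,0,0.06,0,0,0],[0,0,0.08,0,0,0],[0,0,0.1,0,0,0],[0,0,0.11,0,0,0],[0,0,0.12,0,0,0],[0,0,0.12,0,0,0],[0,0,0.12,0,0,0],[0,0,0.12,0,0,0],[0,0,0.12,0,0,0]]]}}

```text
clock: 2.65
eef_pos: [0.5811, -0.1401, 0.0116]
eef_rot: [2.035, 2.392, 0.001]
ft_force: [-0.8, -0.6, 0.4]
opening: 0.997
finger_force: 0.0
```

Emit:
{"method": "arm_command", "body": {"series": [[[0,0,0,0,0,0],[0,0,0,0,0,0],[0,0,0,0,0,0],[0,0,0,0,0,0],[0,0,0,0,0,0],[0,0,0,0,0,0],[0,0,0,0,0,0],[0,0,0,0,0,0],[0,0,0,0,0,0],[0,0,0,0,0,0]]], "fingers": -1, "squeeze": 40}}

```text
clock: 3.48
eef_pos: [0.5809, -0.1399, 0.0115]
eef_rot: [2.034, 2.393, 0.0]
ft_force: [-1.1, 0.3, 6.0]
opening: 0.69
finger_force: 42.6
```

Emit:
{"method": "arm_command", "body": {"series": [[[0,0,-0.02,0,0,0],[0,0,-0.05,0,0,0],[0,0,-0.08,0,0,0],[0,0,-0.11,0,0,0],[0,0,-0.14,0,0,0],[0,0,-0.16,0,0,0],[0,0,-0.16,0,0,0],[0,0,-0.16,0,0,0],[0,0,-0.16,0,0,0],[0,0,-0.16,0,0,0]]]}}

```text
clock: 4.32
eef_pos: [0.58, -0.1397, 0.1296]
eef_rot: [-2.034, -2.392, 0.002]
ft_force: [-0.1, 0.1, -0.1]
opening: 0.694
finger_force: 44.2
```

Emit:
{"method": "arm_command", "body": {"series": [[[-0.05,-0.015,0,0,0,0.025],[-0.1,-0.03,0,0,0,0.05],[-0.15,-0.045,0,0,0,0.075],[-0.2,-0.06,0,0,0,0.1],[-0.23,-0.07,0,0,0,0.126],[-0.246,-0.074,0,0,0,0.126],[-0.246,-0.074,0,0,0,0.126],[-0.246,-0.074,0,0,0,0.126],[-0.246,-0.074,0,0,0,0.126],[-0.246,-0.074,0,0,0,0.126]]]}}

```text
clock: 5.15
eef_pos: [0.5563, -0.3283, 0.1306]
eef_rot: [-2.257, -2.184, -0.001]
ft_force: [-0.1, 0.3, -0.8]
opening: 0.689
finger_force: 44.2
```

Run:
```python
from h import *
from plant import ctrl
print(now(ctrl))
c=ctrl.capture('scene');cv2.imwrite('pics/s2.png',c['img'][120:300,280:520,::-1].repeat(3,0).repeat(3,1))
```

```text
(array([ 0.55631796, -0.32828666,  0.13059188]), np.float64(88.11725292956581))
```

View pics/s2.png

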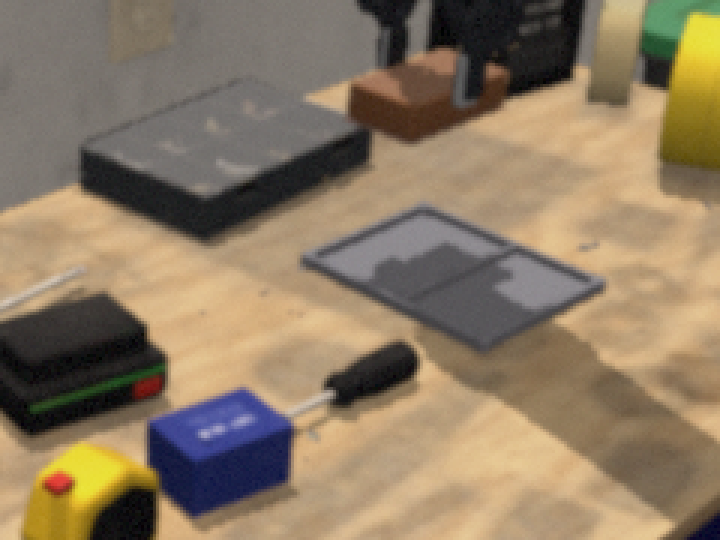

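The block at crop (430,90) hangs level in the pads. Lowering, releasing and lifting.

Emit:
{"method": "arm_command", "body": {"series": [[[0,0,0.03,0,0,0],[0,0,0.06,0,0,0],[0,0,0.09,0,0,0],[0,0,0.115,0,0,0],[0,0,0.13,0,0,0],[0,0,0.145,0,0,0],[0,0,0.154,0,0,0],[0,0,0.154,0,0,0],[0,0,0.154,0,0,0],[0,0,0.154,0,0,0]]]}}

```text
clock: 6.03
eef_pos: [0.556, -0.3309, 0.0158]
eef_rot: [2.261, 2.18, 0.0]
ft_force: [-0.2, 0.9, -1.3]
opening: 0.686
finger_force: 44.9
```

Emit:
{"method": "arm_command", "body": {"series": [[[0,0,0,0,0,0],[0,0,0,0,0,0],[0,0,0,0,0,0],[0,0,0,0,0,0],[0,0,0,0,0,0],[0,0,-0.02,0,0,0],[0,0,-0.05,0,0,0],[0,0,-0.1,0,0,0],[0,0,-0.154,0,0,0],[0,0,-0.154,0,0,0]]], "fingers": 0.75}}

```text
clock: 6.87
eef_pos: [0.5588, -0.3323, 0.138]
eef_rot: [2.255, 2.174, 0.005]
ft_force: [1.1, 0.0, 0.5]
opening: 0.872
finger_force: 0.0
```

Run:
```python
from h import *
from plant import ctrl
p,t=now(ctrl)
C=(.5233,.2741);A=193
L=tofr(C,A,-.0425,.026)
plan(p,t,[(.4568,-.162,.13,90.2),(.4568,-.162,.008,90.2),(.4568,-.162,.13,90.2),(*L,.13,103),(*L,.012,103),(*L,.13,103),(.5765,.0931,.13,90)])
```

```text
[ 0.457 -0.162  0.13  90.2  ] -> [0.222, -0.144, 0.011] -0.026 rows 4.8 0.3
[ 4.57e-01 -1.62e-01  8.00e-03  9.02e+01] -> [-0.0, -0.0, 0.162] 0.0 rows 2.9 0.0
[ 0.457 -0.162  0.13  90.2  ] -> [-0.0, -0.0, -0.162] 0.0 rows 2.9 0.0
[  0.571   0.258   0.13  103.   ] -> [0.56, 0.154, -0.0] -0.142 rows 10.4 1.8
[5.71e-01 2.58e-01 1.20e-02 1.03e+02] -> [-0.0, -0.0, 0.157] 0.0 rows 2.8 0.0
[  0.571   0.258   0.13  103.   ] -> [-0.0, -0.0, -0.157] 0.0 rows 2.8 0.0
[ 0.576  0.093  0.13  90.   ] -> [-0.217, -0.042, -0.0] 0.145 rows 4.0 1.8
```

Emit:
{"method": "arm_command", "body": {"series": [[[0.22,-0.139,0,0,0,-0.024],[0.22,-0.139,0,0,0,-0.024],[0.22,-0.139,0,0,0,-0.024],[0.22,-0.139,0,0,0,-0.024],[0.22,-0.139,0,0,0,-0.024],[0.22,-0.139,0,0,0,-0.024],[0.22,-0.139,0,0,0,-0.024],[0.22,-0.139,0,0,0,-0.024],[0.22,-0.139,0,0,0,-0.024],[0.22,-0.139,0,0,0,-0.024]]]}}

```text
clock: 7.7
eef_pos: [0.458, -0.1633, 0.1306]
eef_rot: [2.222, 2.221, 0.0]
ft_force: [-0.6, 0.3, 0.4]
opening: 0.873
finger_force: 0.0
```

Run:
```python
from h import *
from plant import ctrl
print(now(ctrl))
c=ctrl.capture('top');np.savez('top1.npz',**c);cv2.imwrite('pics/t3.png',cv2.resize(c['img'][180:320,330:530],None,fx=3,fy=3)[...,::-1])
```

```text
(array([ 0.45801279, -0.16327601,  0.1306256 ]), np.float64(89.97467153941966))
```

View pics/t3.png

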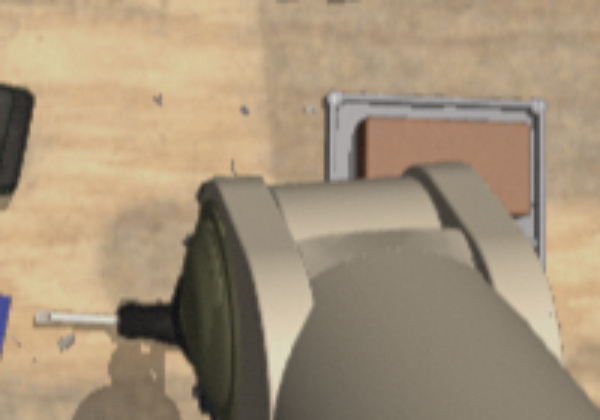

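The sanding block lies inside the wider bay, around (445,165) in the crop. Picking up the screwdriver next.

Emit:
{"method": "arm_command", "body": {"series": [[[0,0,0.04,0,0,0],[0,0,0.08,0,0,0],[0,0,0.11,0,0,0],[0,0,0.14,0,0,0],[0,0,0.155,0,0,0],[0,0,0.162,0,0,0],[0,0,0.162,0,0,0],[0,0,0.162,0,0,0],[0,0,0.162,0,0,0],[0,0,0.162,0,0,0]]]}}

```text
clock: 8.58
eef_pos: [0.4578, -0.1625, 0.0101]
eef_rot: [2.22, 2.221, 0.001]
ft_force: [0.9, 0.3, 0.2]
opening: 0.876
finger_force: 0.0
```

Emit:
{"method": "arm_command", "body": {"series": [[[0,0,0,0,0,0],[0,0,0,0,0,0],[0,0,0,0,0,0],[0,0,0,0,0,0],[0,0,0,0,0,0],[0,0,0,0,0,0],[0,0,0,0,0,0],[0,0,0,0,0,0],[0,0,0,0,0,0],[0,0,0,0,0,0]]], "fingers": -1}}

```text
clock: 9.42
eef_pos: [0.4575, -0.1623, 0.0098]
eef_rot: [2.22, 2.222, 0.0]
ft_force: [-1.5, -0.2, 7.7]
opening: 0.332
finger_force: 38.6
```

Emit:
{"method": "arm_command", "body": {"series": [[[0,0,0,0,0,0],[0,0,0,0,0,0],[0,0,-0.04,0,0,0],[0,0,-0.08,0,0,0],[0,0,-0.11,0,0,0],[0,0,-0.14,0,0,0],[0,0,-0.162,0,0,0],[0,0,-0.162,0,0,0],[0,0,-0.162,0,0,0],[0,0,-0.162,0,0,0]]]}}

```text
clock: 10.25
eef_pos: [0.457, -0.1622, 0.1303]
eef_rot: [-2.22, -2.222, 0.001]
ft_force: [0.2, -0.6, -1.4]
opening: 0.33
finger_force: 39.8
```

Emit:
{"method": "arm_command", "body": {"series": [[[0.03,0.01,0,0,0,-0.01],[0.07,0.02,0,0,0,-0.03],[0.12,0.03,0,0,0,-0.05],[0.17,0.05,0,0,0,-0.07],[0.22,0.06,0,0,0,-0.09],[0.27,0.08,0,0,0,-0.11],[0.32,0.09,0,0,0,-0.12],[0.37,0.1,0,0,0,-0.144],[0.4,0.11,0,0,0,-0.144],[0.4,0.11,0,0,0,-0.144]]]}}

```text
clock: 11.08
eef_pos: [0.5401, 0.1449, 0.1294]
eef_rot: [-1.944, -2.465, -0.004]
ft_force: [0.3, -0.0, -0.1]
opening: 0.331
finger_force: 39.8
```

Run:
```python
from h import *
from plant import ctrl
p,t=now(ctrl);print(p,t)
C=(.5233,.2741);A=193
L=tofr(C,A,-.0425,.026)
plan(p,t,[(*L,.13,103),(*L,.0125,103),(*L,.13,103),(.5765,.0931,.13,90)])
c=ctrl.capture('scene');cv2.imwrite('pics/s4.png',c['img'][100:360,100:400,::-1].repeat(2,0).repeat(2,1))
```

```text
[0.54007037 0.14487367 0.12944304] 103.45764149481084
[  0.571   0.258   0.13  103.   ] -> [0.138, 0.075, -0.001] 0.005 rows 2.8 0.1
[5.71e-01 2.58e-01 1.20e-02 1.03e+02] -> [-0.0, -0.0, 0.157] 0.0 rows 2.8 0.0
[  0.571   0.258   0.13  103.   ] -> [-0.0, -0.0, -0.157] 0.0 rows 2.8 0.0
[ 0.576  0.093  0.13  90.   ] -> [-0.217, -0.042, 0.0] 0.145 rows 4.0 1.8
```

View pics/s4.png

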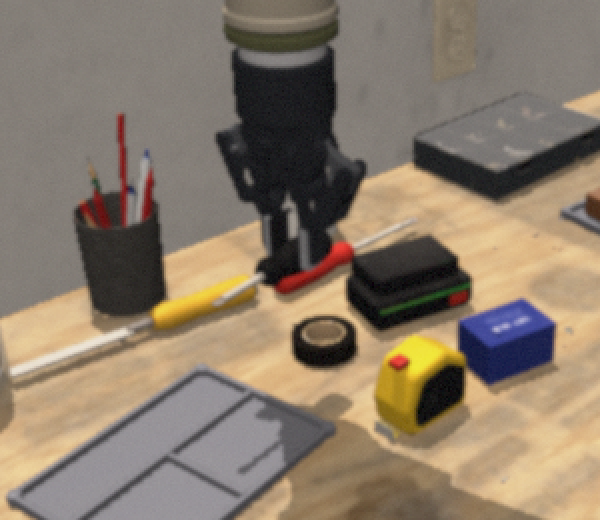

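The screwdriver is held level, blade towards the lower left at (240,290). Moving on to the bay.

Emit:
{"method": "arm_command", "body": {"series": [[[0.04,0.02,0,0,0,0],[0.08,0.04,0,0,0,0],[0.12,0.06,0,0,0,0],[0.14,0.072,0,0,0,0],[0.148,0.077,0,0,0,0],[0.148,0.077,0,0,0,0],[0.148,0.077,0,0,0,0],[0.148,0.077,0,0,0,0],[0.148,0.077,0,0,0,0],[0.148,0.077,0,0,0,0]]]}}

```text
clock: 11.97
eef_pos: [0.5707, 0.2575, 0.1307]
eef_rot: [1.957, 2.457, -0.001]
ft_force: [1.6, 0.6, -0.3]
opening: 0.331
finger_force: 39.8
```

Emit:
{"method": "arm_command", "body": {"series": [[[0,0,0.03,0,0,0],[0,0,0.06,0,0,0],[0,0,0.09,0,0,0],[0,0,0.115,0,0,0],[0,0,0.13,0,0,0],[0,0,0.14,0,0,0],[0,0,0.15,0,0,0],[0,0,0.157,0,0,0],[0,0,0.157,0,0,0],[0,0,0.157,0,0,0]]]}}

```text
clock: 12.8
eef_pos: [0.5711, 0.2593, 0.0135]
eef_rot: [1.955, 2.459, 0.001]
ft_force: [0.2, 1.0, 0.9]
opening: 0.329
finger_force: 39.9
```

Emit:
{"method": "arm_command", "body": {"series": [[[0,0,0,0,0,0],[0,0,0,0,0,0],[0,0,0,0,0,0],[0,0,0,0,0,0],[0,0,0,0,0,0],[0,0,-0.03,0,0,0],[0,0,-0.07,0,0,0],[0,0,-0.11,0,0,0],[0,0,-0.14,0,0,0],[0,0,-0.157,0,0,0]]], "fingers": 0.5}}

```text
clock: 13.63
eef_pos: [0.5716, 0.2596, 0.1336]
eef_rot: [1.954, 2.458, 0.005]
ft_force: [0.3, 0.4, 0.1]
opening: 0.747
finger_force: 0.0
```

Emit:
{"method": "arm_command", "body": {"series": [[[-0.05,-0.01,0,0,0,0.04],[-0.1,-0.02,0,0,0,0.08],[-0.15,-0.03,0,0,0,0.12],[-0.19,-0.037,0,0,0,0.144],[-0.217,-0.042,0,0,0,0.144],[-0.217,-0.042,0,0,0,0.144],[-0.217,-0.042,0,0,0,0.144],[-0.217,-0.042,0,0,0,0.144],[-0.217,-0.042,0,0,0,0.144],[-0.217,-0.042,0,0,0,0.144]]], "fingers": 1}}

```text
clock: 14.47
eef_pos: [0.5766, 0.095, 0.1306]
eef_rot: [-2.217, -2.225, -0.0]
ft_force: [-0.0, -0.8, 0.2]
opening: 1.001
finger_force: 0.0
```

Run:
```python
from h import *
from plant import ctrl
p,t=now(ctrl);print(p,t)
C=(.5233,.2741);A=193
L=tofr(C,A,.03,-.05)
plan(p,t,[(.5765,.0931,.13,90),(.5765,.0931,.003,90),(.5765,.0931,.13,90),(*L,.13,103),(*L,.007,103),(*L,.13,103),(.4548,-.016,.13,79.6)])
c=ctrl.capture('top');cv2.imwrite('pics/t5.png',c['img'][170:330,80:330,::-1].repeat(3,0).repeat(3,1))
```

```text
[0.57657202 0.09497677 0.1305997 ] 90.19344523064417
[ 0.576  0.093  0.13  90.   ] -> [-0.003, -0.0, 0.001] 0.002 rows 0.1 0.0
[5.76e-01 9.30e-02 3.00e-03 9.00e+01] -> [0.0, -0.0, 0.169] 0.0 rows 3.0 0.0
[ 0.576  0.093  0.13  90.   ] -> [0.0, -0.0, -0.169] 0.0 rows 3.0 0.0
[  0.483   0.316   0.13  103.   ] -> [0.298, -0.125, -0.0] -0.144 rows 5.8 1.8
[4.83e-01 3.16e-01 7.00e-03 1.03e+02] -> [-0.0, 0.0, 0.164] -0.0 rows 2.9 0.0
[  0.483   0.316   0.13  103.   ] -> [-0.0, 0.0, -0.164] -0.0 rows 2.9 0.0
[ 4.55e-01 -1.60e-02  1.30e-01  7.96e+01] -> [-0.423, -0.136, -0.0] 0.26 rows 8.0 3.3
```

View pics/t5.png

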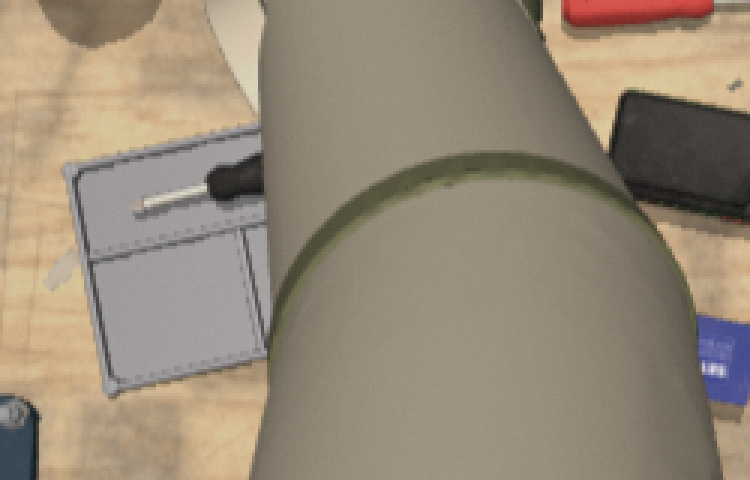

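The screwdriver lies in the long bay, blade at (165,202) and handle at (240,178) in the crop. Next is the tape roll.

Emit:
{"method": "arm_command", "body": {"series": [[[-0.002,0,0.04,0,0,0],[-0.002,0,0.08,0,0,0],[-0.002,0,0.11,0,0,0],[-0.002,0,0.14,0,0,0],[-0.002,0,0.16,0,0,0],[-0.002,0,0.17,0,0,0],[-0.002,0,0.17,0,0,0],[-0.002,0,0.17,0,0,0],[-0.002,0,0.17,0,0,0],[-0.002,0,0.17,0,0,0]]]}}

```text
clock: 15.35
eef_pos: [0.5774, 0.0922, 0.0044]
eef_rot: [2.219, 2.222, 0.002]
ft_force: [0.1, 0.3, 0.4]
opening: 1.001
finger_force: 0.0
```

Emit:
{"method": "arm_command", "body": {"series": [[[0,0,0,0,0,0],[0,0,0,0,0,0],[0,0,0,0,0,0],[0,0,0,0,0,0],[0,0,0,0,0,0],[0,0,0,0,0,0],[0,0,0,0,0,0],[0,0,0,0,0,0],[0,0,0,0,0,0],[0,0,0,0,0,0]]], "fingers": -1, "squeeze": 30}}

```text
clock: 16.18
eef_pos: [0.5771, 0.0919, 0.0042]
eef_rot: [2.22, 2.222, 0.001]
ft_force: [-2.0, -0.5, 7.4]
opening: 0.676
finger_force: 30.6
```

Emit:
{"method": "arm_command", "body": {"series": [[[0,0,0,0,0,0],[0,0,-0.02,0,0,0],[0,0,-0.05,0,0,0],[0,0,-0.08,0,0,0],[0,0,-0.11,0,0,0],[0,0,-0.14,0,0,0],[0,0,-0.17,0,0,0],[0,0,-0.17,0,0,0],[0,0,-0.17,0,0,0],[0,0,-0.17,0,0,0]]]}}

```text
clock: 17.02
eef_pos: [0.5764, 0.0917, 0.1305]
eef_rot: [2.22, 2.223, -0.0]
ft_force: [-0.5, -0.2, -0.9]
opening: 0.675
finger_force: 32.9
```

Run:
```python
from h import *
from plant import ctrl
print(now(ctrl))
c=ctrl.capture('scene');cv2.imwrite('pics/s6.png',c['img'][120:320,160:380,::-1].repeat(3,0).repeat(3,1))
```

```text
(array([0.57643844, 0.09167574, 0.13049714]), np.float64(90.06178890585376))
```

View pics/s6.png

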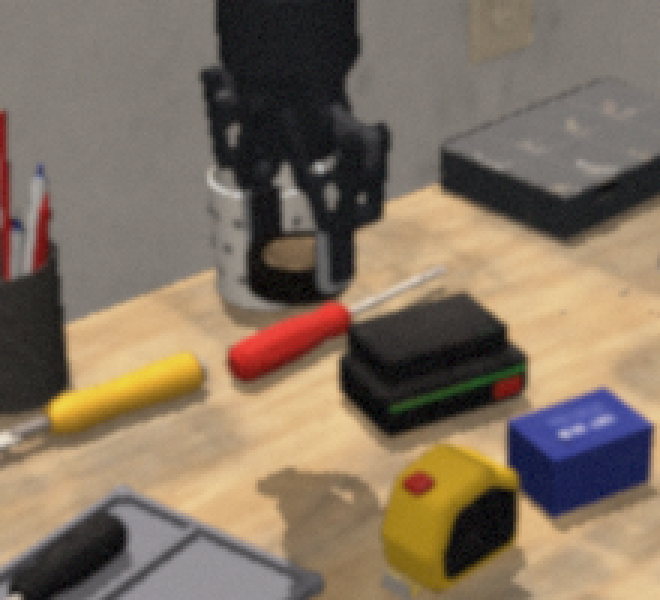

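The roll is held level at (290,265). I'll measure the fingertip height from depth before lowering between the lips.

Run:
```python
from h import *
from plant import ctrl
c=ctrl.capture('scene');P=world(c)
s=(abs(P[...,1]-.0917)<.06)&(P[...,2]>.09)&(P[...,2]<.22)&(abs(P[...,0]-.5765)<.06)
Q=P[s]
for a in np.arange(.516,.63,.006):
    k=abs(Q[:,0]-a)<.003;
    if k.sum()>3:
        q=Q[k];j=q[abs(q[:,1]-.0917)<.016]
        print(a.round(3),k.sum(),'all zmin',np.percentile(q[:,2],2).round(4),'near y: ',len(j),j[:,2].min().round(4) if len(j) else '', j[:,1].max().round(3) if len(j) else '')
```

```text
0.516 50 all zmin 0.1814 near y:  50 0.181 0.104
0.522 50 all zmin 0.1808 near y:  50 0.1805 0.103
0.528 19 all zmin 0.1525 near y:  19 0.1523 0.101
0.534 167 all zmin 0.1429 near y:  167 0.1411 0.104
0.54 185 all zmin 0.136 near y:  183 0.1313 0.107
0.546 184 all zmin 0.127 near y:  179 0.1261 0.108
0.552 132 all zmin 0.1272 near y:  88 0.1259 0.108
0.558 72 all zmin 0.1273 near y:  26 0.143 0.107
0.564 47 all zmin 0.1271 near y:  3 0.1453 0.107
0.57 48 all zmin 0.1279 near y:  10 0.1443 0.105
0.576 46 all zmin 0.1274 near y:  13 0.2057 0.101
0.582 74 all zmin 0.1282 near y:  39 0.13 0.107
0.588 116 all zmin 0.1278 near y:  98 0.1269 0.107
0.594 117 all zmin 0.1306 near y:  104 0.1289 0.108
0.6 151 all zmin 0.1437 near y:  149 0.1431 0.108
0.606 240 all zmin 0.1448 near y:  240 0.1436 0.107
0.612 30 all zmin 0.1459 near y:  30 0.1451 0.103
0.618 12 all zmin 0.1585 near y:  12 0.1583 0.102
0.624 69 all zmin 0.1818 near y:  69 0.1797 0.105
```

Fingertips sit about 9–15 mm above the roll's base, so they clear the lips. Placing it.

Emit:
{"method": "arm_command", "body": {"series": [[[0.04,-0.01,0,0,0,-0.02],[0.08,-0.03,0,0,0,-0.05],[0.13,-0.05,0,0,0,-0.08],[0.18,-0.07,0,0,0,-0.1],[0.23,-0.09,0,0,0,-0.12],[0.27,-0.11,0,0,0,-0.144],[0.3,-0.125,0,0,0,-0.144],[0.3,-0.125,0,0,0,-0.144],[0.3,-0.125,0,0,0,-0.144],[0.3,-0.125,0,0,0,-0.144]]]}}

```text
clock: 17.95
eef_pos: [0.4826, 0.3159, 0.1298]
eef_rot: [1.955, 2.459, -0.003]
ft_force: [-0.2, -0.1, -0.5]
opening: 0.673
finger_force: 32.9
```

Emit:
{"method": "arm_command", "body": {"series": [[[0,0,0.03,0,0,0],[0,0,0.06,0,0,0],[0,0,0.09,0,0,0],[0,0,0.115,0,0,0],[0,0,0.13,0,0,0],[0,0,0.145,0,0,0],[0,0,0.155,0,0,0],[0,0,0.165,0,0,0],[0,0,0.165,0,0,0],[0,0,0.165,0,0,0]]]}}

```text
clock: 18.78
eef_pos: [0.483, 0.3168, 0.0071]
eef_rot: [1.955, 2.459, 0.001]
ft_force: [-1.1, -0.1, -0.1]
opening: 0.675
finger_force: 35.0
```

Emit:
{"method": "arm_command", "body": {"series": [[[0,0,0,0,0,0],[0,0,0,0,0,0],[0,0,0,0,0,0],[0,0,0,0,0,0],[0,0,0,0,0,0],[0,0,-0.03,0,0,0],[0,0,-0.07,0,0,0],[0,0,-0.11,0,0,0],[0,0,-0.15,0,0,0],[0,0,-0.165,0,0,0]]], "fingers": 0.6}}

```text
clock: 19.62
eef_pos: [0.4837, 0.3177, 0.1345]
eef_rot: [1.954, 2.458, 0.007]
ft_force: [0.5, 1.0, 0.4]
opening: 0.8
finger_force: 0.0
```

Emit:
{"method": "arm_command", "body": {"series": [[[-0.05,-0.02,0,0,0,0.03],[-0.1,-0.04,0,0,0,0.06],[-0.15,-0.05,0,0,0,0.09],[-0.2,-0.07,0,0,0,0.12],[-0.25,-0.08,0,0,0,0.15],[-0.3,-0.1,0,0,0,0.18],[-0.35,-0.11,0,0,0,0.21],[-0.4,-0.13,0,0,0,0.24],[-0.423,-0.136,0,0,0,0.26],[-0.423,-0.136,0,0,0,0.26]]], "fingers": 1}}

```text
clock: 20.45
eef_pos: [0.4537, -0.02, 0.1305]
eef_rot: [2.421, 2.001, -0.004]
ft_force: [-1.1, 0.0, 0.3]
opening: 1.003
finger_force: 0.0
```

Run:
```python
from h import *
from plant import ctrl
p,t=now(ctrl);print(p,t)
p=np.array([.4548,-.016,.13]);t=79.6
C=(.5233,.2741);A=193
L=tofr(C,A,.032,.05)
plan(p,t,[(.4548,-.016,.015,79.6),(.4548,-.016,.13,79.6),(.49,.12,.13,103),(*L,.13,103),(*L,.019,103),(*L,.13,103),(.45,.0835,.15,93.5)])
c=ctrl.capture('top');cv2.imwrite('pics/t7.png',c['img'][150:330,80:330,::-1].repeat(3,0).repeat(3,1))
```

```text
[ 0.45368444 -0.02001985  0.13047317] 79.14920469343978
[ 4.55e-01 -1.60e-02  1.50e-02  7.96e+01] -> [0.0, 0.0, 0.153] -0.0 rows 2.8 0.0
[ 4.55e-01 -1.60e-02  1.30e-01  7.96e+01] -> [0.0, 0.0, -0.153] -0.0 rows 2.8 0.0
[  0.49   0.12   0.13 103.  ] -> [0.187, 0.013, -0.0] -0.26 rows 3.4 3.3
[  0.503   0.218   0.13  103.   ] -> [0.123, 0.047, -0.0] -0.0 rows 2.4 0.0
[5.03e-01 2.18e-01 1.90e-02 1.03e+02] -> [0.0, 0.0, 0.148] -0.0 rows 2.7 0.0
[  0.503   0.218   0.13  103.   ] -> [0.0, 0.0, -0.148] -0.0 rows 2.7 0.0
[4.50e-01 8.40e-02 1.50e-01 9.35e+01] -> [-0.159, -0.11, -0.027] 0.106 rows 3.5 1.3
```

View pics/t7.png

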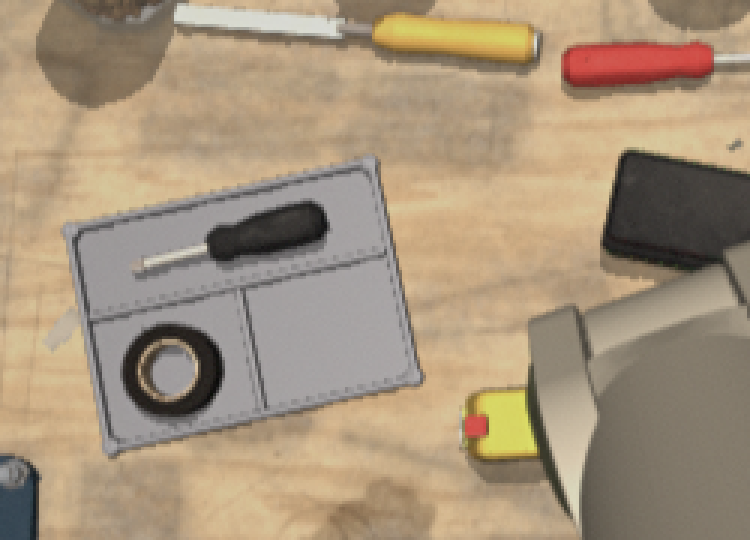

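The tape roll (172,370) and the screwdriver (265,235) both lie well inside their bays. Now the bearing box.

Emit:
{"method": "arm_command", "body": {"series": [[[0,0,0.02,0,0,0],[0,0,0.06,0,0,0],[0,0,0.1,0,0,0],[0,0,0.13,0,0,0],[0,0,0.145,0,0,0],[0,0,0.153,0,0,0],[0,0,0.153,0,0,0],[0,0,0.153,0,0,0],[0,0,0.153,0,0,0],[0,0,0.153,0,0,0]]]}}

```text
clock: 21.33
eef_pos: [0.4555, -0.0148, 0.0166]
eef_rot: [2.412, 2.012, 0.003]
ft_force: [0.1, -0.7, 0.5]
opening: 1.002
finger_force: 0.0
```

Emit:
{"method": "arm_command", "body": {"series": [[[0,0,0,0,0,0],[0,0,0,0,0,0],[0,0,0,0,0,0],[0,0,0,0,0,0],[0,0,0,0,0,0],[0,0,0,0,0,0],[0,0,0,0,0,0],[0,0,0,0,0,0],[0,0,0,0,0,0],[0,0,0,0,0,0]]], "fingers": -1, "squeeze": 40}}

```text
clock: 22.17
eef_pos: [0.4551, -0.0153, 0.0165]
eef_rot: [2.413, 2.011, 0.001]
ft_force: [-0.6, -0.5, 7.4]
opening: 0.575
finger_force: 40.9
```

Emit:
{"method": "arm_command", "body": {"series": [[[0,0,-0.02,0,0,0],[0,0,-0.05,0,0,0],[0,0,-0.08,0,0,0],[0,0,-0.11,0,0,0],[0,0,-0.14,0,0,0],[0,0,-0.153,0,0,0],[0,0,-0.153,0,0,0],[0,0,-0.153,0,0,0],[0,0,-0.153,0,0,0],[0,0,-0.153,0,0,0]]]}}

```text
clock: 23.0
eef_pos: [0.4543, -0.0153, 0.1298]
eef_rot: [-2.412, -2.011, 0.002]
ft_force: [0.1, 0.2, -1.7]
opening: 0.573
finger_force: 42.7
```

Emit:
{"method": "arm_command", "body": {"series": [[[0.03,0,0,0,0,-0.04],[0.07,0.005,0,0,0,-0.1],[0.11,0.008,0,0,0,-0.15],[0.15,0.01,0,0,0,-0.2],[0.187,0.013,0,0,0,-0.26],[0.187,0.013,0,0,0,-0.26],[0.187,0.013,0,0,0,-0.26],[0.187,0.013,0,0,0,-0.26],[0.187,0.013,0,0,0,-0.26],[0.187,0.013,0,0,0,-0.26]]]}}

```text
clock: 23.83
eef_pos: [0.4893, 0.1197, 0.1304]
eef_rot: [-1.957, -2.457, 0.002]
ft_force: [-0.6, 0.8, -1.5]
opening: 0.58
finger_force: 42.6
```

Emit:
{"method": "arm_command", "body": {"series": [[[0.03,0.01,0,0,0,0],[0.07,0.025,0,0,0,0],[0.1,0.04,0,0,0,0],[0.123,0.047,0,0,0,0],[0.123,0.047,0,0,0,0],[0.123,0.047,0,0,0,0],[0.123,0.047,0,0,0,0],[0.123,0.047,0,0,0,0],[0.123,0.047,0,0,0,0],[0.123,0.047,0,0,0,0]]]}}

```text
clock: 24.67
eef_pos: [0.5033, 0.2177, 0.1308]
eef_rot: [1.957, 2.458, -0.001]
ft_force: [-0.9, -0.8, -2.3]
opening: 0.577
finger_force: 42.6
```

Run:
```python
from h import *
from plant import ctrl
print(now(ctrl))
c=ctrl.capture('scene');cv2.imwrite('pics/s8.png',c['img'][130:400,80:380,::-1].repeat(2,0).repeat(2,1))
```

```text
(array([0.50332913, 0.21772657, 0.13079055]), np.float64(102.95118865176485))
```

View pics/s8.png

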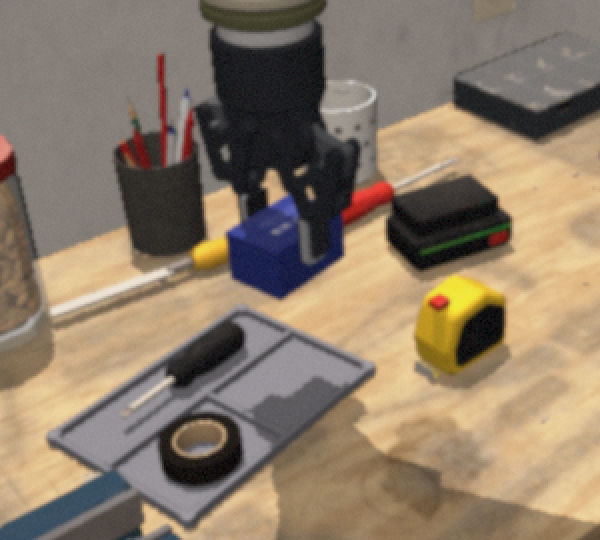

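The box at (285,245) hangs level over its bay, so I'm lowering and releasing it.

Emit:
{"method": "arm_command", "body": {"series": [[[0,0,0.03,0,0,0],[0,0,0.06,0,0,0],[0,0,0.09,0,0,0],[0,0,0.11,0,0,0],[0,0,0.125,0,0,0],[0,0,0.14,0,0,0],[0,0,0.148,0,0,0],[0,0,0.148,0,0,0],[0,0,0.148,0,0,0],[0,0,0.148,0,0,0]]]}}

```text
clock: 25.55
eef_pos: [0.5035, 0.2189, 0.0201]
eef_rot: [1.955, 2.459, 0.001]
ft_force: [1.0, -0.5, -1.8]
opening: 0.579
finger_force: 43.8
```

Emit:
{"method": "arm_command", "body": {"series": [[[0,0,0,0,0,0],[0,0,0,0,0,0],[0,0,0,0,0,0],[0,0,0,0,0,0],[0,0,0,0,0,0],[0,0,-0.03,0,0,0],[0,0,-0.07,0,0,0],[0,0,-0.11,0,0,0],[0,0,-0.148,0,0,0],[0,0,-0.148,0,0,0]]], "fingers": 0.4}}

```text
clock: 26.38
eef_pos: [0.5052, 0.2199, 0.1355]
eef_rot: [1.954, 2.457, 0.01]
ft_force: [0.4, -0.1, 0.3]
opening: 0.7
finger_force: 0.0
```

Emit:
{"method": "arm_command", "body": {"series": [[[-0.04,-0.03,0,0,0,0.03],[-0.08,-0.06,0,0,0,0.06],[-0.12,-0.085,0,0,0,0.09],[-0.153,-0.109,0,0,0,0.106],[-0.153,-0.109,0,0,0,0.106],[-0.153,-0.109,0,0,0,0.106],[-0.153,-0.109,0,0,0,0.106],[-0.153,-0.109,0,0,0,0.106],[-0.153,-0.109,0,0,0,0.106],[-0.153,-0.109,0,0,0,0.106]]], "fingers": 1}}

```text
clock: 27.22
eef_pos: [0.4497, 0.0895, 0.1306]
eef_rot: [-2.151, -2.29, -0.001]
ft_force: [-0.7, 0.2, 0.5]
opening: 1.002
finger_force: 0.0
```

Emit:
{"method": "arm_command", "body": {"series": [[[0,0,0.02,0,0,0],[0,0,0.05,0,0,0],[0,0,0.08,0,0,0],[0,0,0.11,0,0,0],[0,0,0.14,0,0,0],[0,0,0.153,0,0,0],[0,0,0.153,0,0,0],[0,0,0.153,0,0,0],[0,0,0.153,0,0,0],[0,0,0.153,0,0,0]]]}}

```text
clock: 28.05
eef_pos: [0.4499, 0.0887, 0.0168]
eef_rot: [2.152, 2.288, 0.002]
ft_force: [-0.6, -0.4, 0.2]
opening: 1.0
finger_force: 0.0
```

Emit:
{"method": "arm_command", "body": {"series": [[[0,0,0,0,0,0],[0,0,0,0,0,0],[0,0,0,0,0,0],[0,0,0,0,0,0],[0,0,0,0,0,0],[0,0,0,0,0,0],[0,0,0,0,0,0],[0,0,0,0,0,0],[0,0,0,0,0,0],[0,0,0,0,0,0]]], "fingers": -1, "squeeze": 60}}

```text
clock: 28.88
eef_pos: [0.4497, 0.0885, 0.0165]
eef_rot: [2.152, 2.288, 0.001]
ft_force: [-0.0, 0.1, 7.8]
opening: 0.482
finger_force: 59.7
```

Emit:
{"method": "arm_command", "body": {"series": [[[0,0,-0.02,0,0,0],[0,0,-0.05,0,0,0],[0,0,-0.08,0,0,0],[0,0,-0.11,0,0,0],[0,0,-0.14,0,0,0],[0,0,-0.17,0,0,0],[0,0,-0.18,0,0,0],[0,0,-0.18,0,0,0],[0,0,-0.18,0,0,0],[0,0,-0.18,0,0,0]]]}}

```text
clock: 29.72
eef_pos: [0.4488, 0.0882, 0.1498]
eef_rot: [-2.152, -2.287, 0.003]
ft_force: [0.1, -0.2, -4.0]
opening: 0.484
finger_force: 62.3
```

Run:
```python
from h import *
from plant import ctrl
p,t=now(ctrl);print(p,t)
N=tofr((.5174,-.3292),178,.045,0)
plan(p,t,[(.46,-.14,.15,91),(*N,.15,88),(*N,.0195,88)])
c=ctrl.capture('scene');cv2.imwrite('pics/s9.png',c['img'][130:400,80:380,::-1].repeat(2,0).repeat(2,1))
```

```text
[0.4488183  0.08818647 0.14982632] 93.49053751890281
[ 0.46 -0.14  0.15 91.  ] -> [-0.305, -0.004, -0.0] 0.028 rows 5.5 0.4
[ 0.472 -0.328  0.15  88.   ] -> [-0.25, 0.013, -0.0] 0.033 rows 4.5 0.4
[ 4.72e-01 -3.28e-01  2.00e-02  8.80e+01] -> [-0.0, -0.0, 0.174] 0.0 rows 3.1 0.0
```

View pics/s9.png

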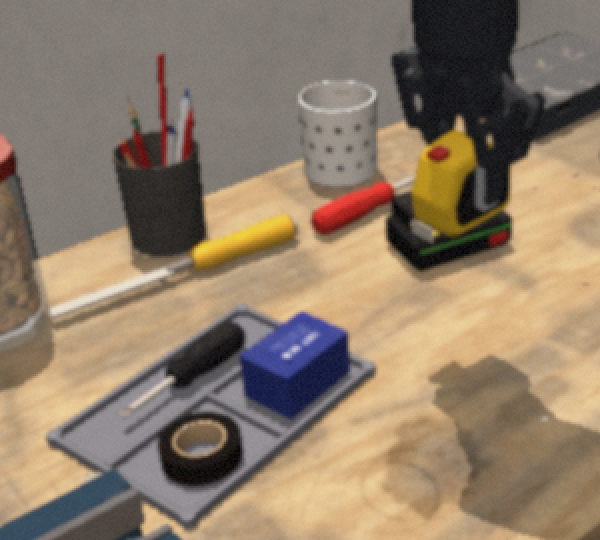

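The box sits in its bay at (295,360). The measure is held upright at (455,190).

Emit:
{"method": "arm_command", "body": {"series": [[[-0.03,0,0,0,0,0],[-0.07,0,0,0,0,0.01],[-0.12,-0.001,0,0,0,0.01],[-0.17,-0.002,0,0,0,0.02],[-0.22,-0.003,0,0,0,0.02],[-0.26,-0.004,0,0,0,0.028],[-0.29,-0.004,0,0,0,0.028],[-0.305,-0.004,0,0,0,0.028],[-0.305,-0.004,0,0,0,0.028],[-0.305,-0.004,0,0,0,0.028]]]}}

```text
clock: 30.6
eef_pos: [0.46, -0.1396, 0.1501]
eef_rot: [-2.202, -2.238, 0.001]
ft_force: [0.3, 0.7, -4.4]
opening: 0.483
finger_force: 62.1
```

Emit:
{"method": "arm_command", "body": {"series": [[[-0.03,0.001,0,0,0,0.005],[-0.07,0.003,0,0,0,0.01],[-0.12,0.006,0,0,0,0.02],[-0.17,0.01,0,0,0,0.03],[-0.21,0.012,0,0,0,0.033],[-0.24,0.013,0,0,0,0.033],[-0.25,0.013,0,0,0,0.033],[-0.25,0.013,0,0,0,0.033],[-0.25,0.013,0,0,0,0.033],[-0.25,0.013,0,0,0,0.033]]]}}

```text
clock: 31.43
eef_pos: [0.4738, -0.3246, 0.1508]
eef_rot: [-2.256, -2.185, -0.001]
ft_force: [0.0, 0.7, -3.6]
opening: 0.482
finger_force: 62.1
```

Run:
```python
from h import *
from plant import ctrl
p,t=now(ctrl);print(p,t)
c=ctrl.capture('scene');cv2.imwrite('pics/s10.png',c['img'][120:300,280:520,::-1].repeat(3,0).repeat(3,1))
```

```text
[ 0.47377839 -0.32461793  0.15078799] 88.1806217654816
```

View pics/s10.png

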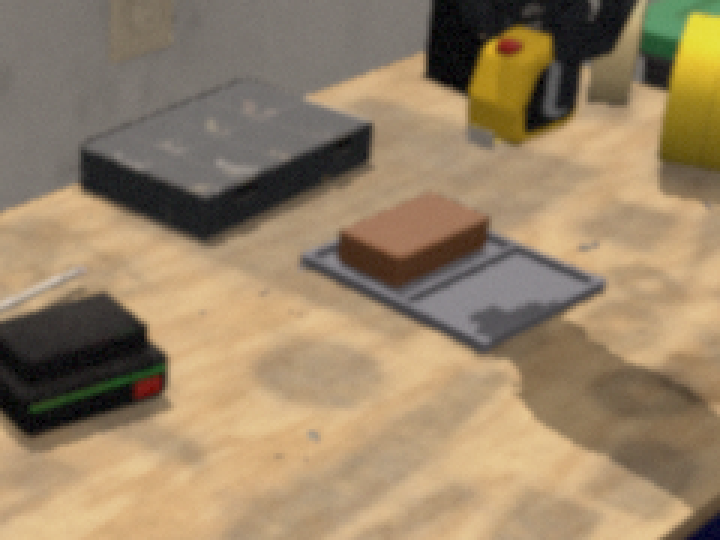

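The measure hangs upright at (520,85), and the sanding block lies flat in its bay at (415,240).

Emit:
{"method": "arm_command", "body": {"series": [[[0,0,0.03,0,0,0],[0,0,0.06,0,0,0],[0,0,0.09,0,0,0],[0,0,0.12,0,0,0],[0,0,0.14,0,0,0],[0,0,0.155,0,0,0],[0,0,0.165,0,0,0],[0,0,0.174,0,0,0],[0,0,0.174,0,0,0],[0,0,0.174,0,0,0]]]}}

```text
clock: 32.32
eef_pos: [0.4738, -0.3271, 0.0209]
eef_rot: [2.259, 2.183, 0.0]
ft_force: [-0.7, 0.3, -3.6]
opening: 0.482
finger_force: 62.2
```

Emit:
{"method": "arm_command", "body": {"series": [[[0,0,0,0,0,0],[0,0,0,0,0,0],[0,0,0,0,0,0],[0,0,0,0,0,0],[0,0,0,0,0,0],[0,0,-0.02,0,0,0],[0,0,-0.05,0,0,0],[0,0,-0.09,0,0,0],[0,0,-0.13,0,0,0],[0,0,-0.17,0,0,0]]], "fingers": 0.35}}

```text
clock: 33.15
eef_pos: [0.473, -0.3271, 0.1493]
eef_rot: [-2.259, -2.182, 0.0]
ft_force: [0.5, -0.3, 0.1]
opening: 0.672
finger_force: 0.0
```

Emit:
{"method": "arm_command", "body": {"series": [[[-0.03,-0.02,-0.03,0,0,0],[-0.08,-0.04,-0.06,0,0,0],[-0.13,-0.06,-0.1,0,0,0],[-0.18,-0.08,-0.1,0,0,0.05],[-0.23,-0.1,-0.1,0,0,0.1],[-0.28,-0.12,-0.1,0,0,0.15],[-0.31,-0.13,-0.1,0,0,0.2],[-0.32,-0.13,-0.1,0,0,0.25],[-0.32,-0.13,-0.1,0,0,0.25],[-0.32,-0.13,-0.1,0,0,0.25]]]}}

```text
clock: 33.98
eef_pos: [0.3676, -0.5632, 0.2228]
eef_rot: [-2.64, -1.702, -0.001]
ft_force: [0.2, 0.2, -0.7]
opening: 0.672
finger_force: 0.0
```

Run:
```python
from h import *
from plant import ctrl
print(now(ctrl))
c=ctrl.capture('top');cv2.imwrite('pics/t11.png',c['img'][140:340,80:540,::-1])
P=world(c);np.savez('topf.npz',**c)
d=ctrl.capture('scene');t=cv2.resize(d['img'][160:420,90:500],(460,292));cv2.imwrite('pics/t11.png',np.vstack([c['img'][140:340,80:540],t])[...,::-1])
a=np.load('top.npz');Pa=world(a)
for n,(u,v) in dict(batt=(311,222),red=(317,170)).items():
    o=[]
    for Q in(Pa,P):
        m=np.zeros((480,640),bool);m[v-32:v+33,u-60:u+61]=1
        m&=Q[...,2]>.01
        k,L,st,ce=cv2.connectedComponentsWithStats(m.astype(np.uint8));i=L[v,u];o.append(np.median(Q[L==i],0))
    print(n,o)
```

```text
(array([ 0.36763519, -0.56315362,  0.22278827]), np.float64(65.62516919793912))
batt [array([ 0.57659661, -0.01384881,  0.05690182]), array([ 0.57658527, -0.01386152,  0.05679057])]
red [array([0.68277545, 0.01586438, 0.02341739]), array([0.68281508, 0.01590376, 0.02347312])]
```

View pics/t11.png

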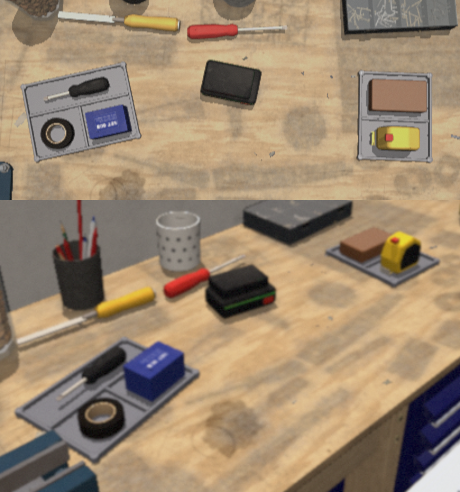

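All five items sit in their bays, and the battery and red screwdriver haven't moved. One quick numeric check before handing in.

Run:
```python
from h import *
c=np.load('topf.npz');P=world(c)
T={'three':((.5233,.2741),193),'two':((.5174,-.3292),178)}
for n,(u,v),h,tr in [('tape',(136,273),.022,'three'),('short',(157,230),.017,'three'),('box',(188,263),.047,'three'),('sand',(479,236),.032,'two'),('meas',(479,279),.071,'two')]:
    m=np.zeros((480,640),bool);m[v-30:v+30,u-45:u+46]=1
    m&=P[...,2]>(.0145 if h<.035 else .035)
    k,L,st,ce=cv2.connectedComponentsWithStats(m.astype(np.uint8))
    i=min((i for i in range(1,k) if st[i,4]>60),key=lambda i:np.hypot(*(ce[i]-(u,v))));m=L==i
    cnt=max(cv2.findContours(m.astype(np.uint8),0,2)[0],key=cv2.contourArea).reshape(-1,2)
    r=rect(ray(c,cnt,h));C,A=T[tr];d=r[:2]/1000-C;a=np.radians(A)
    q=P[m];t=q[q[:,2]>np.percentile(q[:,2],60)-.004]
    f=np.linalg.lstsq(np.c_[t[:,:2]-t[:,:2].mean(0),np.ones(len(t))],t[:,2],rcond=None)[0]
    print(n,'own',(d@[np.cos(a),np.sin(a)]*1000).round(1),(d@[-np.sin(a),np.cos(a)]*1000).round(1),r,'ztop',f.round(4))
```

```text
tape own 30.0 -50.7 [482.7 316.8  58.6  59.1  90.2] ztop [-0.135  -1.2483  0.024 ]
short own -42.8 -1.4 [564.7 285.1  28.4 127.3 104.4] ztop [-3.5499 -1.3584  0.0334]
box own 32.0 51.4 [503.7 216.8  51.8  73.6 103.6] ztop [-0.9509 -1.4046  0.0496]
sand own -37.7 -2.2 [ 555.2 -328.3   61.1  107.9   87.9] ztop [-0.8321  0.6863  0.0344]
meas own 44.7 -11.6 [ 473.1 -316.    45.4   73.8   88.4] ztop [-0.4829  2.2199  0.0722]
```

```bash
python3 -c "
from plant import ctrl
print(ctrl.finish_job())"
```

```text
the job is handed in; nothing more can be done
None
```

Both kits are made up and handed in at about 34 s of the 120 s. My last images put all five items inside their bays at about the right heights and the battery and longer screwdriver unmoved; the exact tilt wasn't measured, and the hand-in call returned no verdict.

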